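# Make up two soil-test kits on their boards

### The job

Make up the two kits. On the blue board: the tins with the red and the yellow disc, one upright in the middle of each round spot (either spot), and the brass grooving tool lying along the middle of the long strip. On the green board: the tin with the black disc, upright in the middle of either round spot, and the brush lying along the middle of its long strip. Leave everything released and at rest.

Things in the scene. Friction and masses are not known exactly. Their poses are not given: they have to be found in the camera images.
- tin_red_center (a point): moisture tin with slip lid, off-white, marked by a round red disc (44 mm) stuck on its lid; upright cylinder 57 mm across, 38 mm high (solid to 36 mm), about 0.1 kg. The point is on its axis, 18 mm above its underside; z up
- tin_yellow_center (a point): moisture tin with slip lid, off-white, marked by a round yellow disc (44 mm) stuck on its lid; upright cylinder 57 mm across, 38 mm high (solid to 36 mm), about 0.1 kg. The point is on its axis, 18 mm above its underside; z up
- tin_black_center (a point): moisture tin with slip lid, off-white, marked by a round black disc (44 mm) stuck on its lid; upright cylinder 57 mm across, 38 mm high (solid to 36 mm), about 0.1 kg. The point is on its axis, 18 mm above its underside; z up
- groover_center (a point): brass-coloured grooving tool lying flat, 111 mm long, about 0.06 kg: a thin round handle 9 mm thick with a small 10 mm block at one end and a curved blade at the other. The point is on the handle's axis near mid-length, 5 mm above its underside, a good place to grip; y runs along the tool (block at +y, blade at -y), z up. At rest the blade rises to about 21 mm
- brush_center (a point): flat bristle brush with wooden handle lying flat, 160 mm long, 11 mm thick, about 0.03 kg; the handle is about 19 mm wide at the point, the bristles 32 mm wide. The point is at mid-length, 5.5 mm above its underside, a good place to grip; y runs along the brush (bristles at +y), z up
- blue_board: flat blue kit board fixed to the table, 200 x 150 mm, 5 mm thick, no rim. Origin: centre of its underside; x along its 200 mm length, y across, z up; top face at z = 5 mm. Dark inlays, level with the top face, mark three places: a long strip (184 x 38 mm with round ends, along x) for a tool, centred at (0, +42) mm, and two round spots 70 mm across, each for one tin, centred at (+50, -34) and (-50, -34) mm.
- green_board: flat green kit board fixed to the table, 200 x 150 mm, 5 mm thick, no rim. Origin: centre of its underside; x along its 200 mm length, y across, z up; top face at z = 5 mm. Dark inlays, level with the top face, mark three places: a long strip (184 x 38 mm with round ends, along x) for a tool, centred at (0, +42) mm, and two round spots 70 mm across, each for one tin, centred at (+50, -34) and (-50, -34) mm.
There are look-alikes about, which are no part of the job. Of the things that look like the part that bears brush_center, the larger one is meant. What is shaped like the part that bears tin_black_center but orange is not meant.

How it is judged (in metres and radians):
At the end, for the whole second after the job is handed in: Red and yellow tins upright on the blue board, one per round spot; black tin on either spot of the green board (12 mm). Grooving tool flat on the blue strip, brush flat on the green strip, point within 15 mm along and 12 mm across its centre, in line within 0.2 rad. All at rest ((((x of tin_red_center in the frame of blue_board between 0.038 and 0.062 m and y of tin_red_center in the frame of blue_board between -0.046 and -0.022 m and z of tin_red_center in the frame of blue_board between 0.019 and 0.028 m and angle between tin_red_center's own z axis and vertical below 0.12 rad) and (x of tin_yellow_center in the frame of blue_board between -0.062 and -0.038 m and y of tin_yellow_center in the frame of blue_board between -0.046 and -0.022 m and z of tin_yellow_center in the frame of blue_board between 0.019 and 0.028 m and angle between tin_yellow_center's own z axis and vertical below 0.12 rad)) or ((x of tin_red_center in the frame of blue_board between -0.062 and -0.038 m and y of tin_red_center in the frame of blue_board between -0.046 and -0.022 m and z of tin_red_center in the frame of blue_board between 0.019 and 0.028 m and angle between tin_red_center's own z axis and vertical below 0.12 rad) and (x of tin_yellow_center in the frame of blue_board between 0.038 and 0.062 m and y of tin_yellow_center in the frame of blue_board between -0.046 and -0.022 m and z of tin_yellow_center in the frame of blue_board between 0.019 and 0.028 m and angle between tin_yellow_center's own z axis and vertical below 0.12 rad))) and ((x of tin_black_center in the frame of green_board between 0.038 and 0.062 m and y of tin_black_center in the frame of green_board between -0.046 and -0.022 m and z of tin_black_center in the frame of green_board between 0.019 and 0.028 m and angle between tin_black_center's own z axis and vertical below 0.12 rad) or (x of tin_black_center in the frame of green_board between -0.062 and -0.038 m and y of tin_black_center in the frame of green_board between -0.046 and -0.022 m and z of tin_black_center in the frame of green_board between 0.019 and 0.028 m and angle between tin_black_center's own z axis and vertical below 0.12 rad)) and x of groover_center in the frame of blue_board between -0.015 and 0.015 m and y of groover_center in the frame of blue_board between 0.03 and 0.054 m and z of groover_center in the frame of blue_board between 0.006 and 0.016 m and angle between the y axis of groover_center and the x axis of blue_board, either way round below 0.2 rad and x of brush_center in the frame of green_board between -0.015 and 0.015 m and y of brush_center in the frame of green_board between 0.03 and 0.054 m and z of brush_center in the frame of green_board between 0.006 and 0.016 m and angle between the y axis of brush_center and the x axis of green_board, either way round below 0.2 rad and linear speed of each of tin_red, tin_yellow, tin_black, brush, groover below 0.01 m/s); the robot touches nothing.
It also fails if it takes over 125 s, if anything falls off the work surface, if the arm or the gripper's body presses on something with over 40 N, if the wrist force passes 120 N, or if a joint passes its speed limit or range.

### The arm

A 6-joint arm with a two-finger parallel gripper is mounted at the origin on a cart in front of the work surface, level with it; the furniture and walls round the work are solid. World frame = base frame: x ahead of the robot, y to its left, z up, the work surface at z = 0. Lengths are in mm, angles in rad, forces in N, time in s.
With the tool pointing down it reaches from about 350 to 775 mm from the base axis. Payload 5.5 kg.
Tool frame: the origin (TCP) lies on the centre line of the jaws, within the pads' length; the fingertips stand 8 mm ahead of it and the grasp point (between the pads) lies 11 mm behind it; z points along the fingers, y is the direction in which the jaws open and shut (so a half turn about z gives the same grasp; the last joint's range is limited). The gripper opens to 85 mm and grips with 20 to 120 N. Pads are 22 mm wide; open, the fingers measure 114 mm over their backs; the gripper's body (76 mm by 85 mm) begins 54 mm behind the grasp point. The pads swing forward as they close: fully open they stand 13 mm farther back than shut.
Start: joints at [-1.37, 0.313, 0.046, 1.304, 0, 1.431], TCP at [192.186, -541.974, 239.323] pointing down, gripper open.
Joint ranges: [-2.76, 2.76], [-0.86, 1.69], [-1.03, 1.26], [-2.2, 2.34], [-1.47, 1.5], [-3.14, 3.14]. Speed limits (rad/s): [2.57, 2.57, 3.14, 3.14, 3.14, 3.14].

### API

Orientations are given as [roll, pitch, yaw] about the fixed x, y, z axes, in that order (R = Rz(yaw) Ry(pitch) Rx(roll)).
In Python, from cell import manip gives the robot as it stands.
- The arm moves only by the shell command python3 -m inch 'ROWS'. ROWS is JSON, a list that holds one entry, the list of rows, each a list of 5 numbers: the shift along the tool's x, y, z in units of 25 mm (1.0 is 25 mm), then the turn about the tool's z in units of 5 degrees (1.0 is 5 degrees), then the opening, from 0 (shut) to 1 (fully open). A call has 1 to 8 rows; each row is the pose to reach, as a shift and turn from the pose commanded when the call began, along the tool's axes at that moment; what a row does not reach only later rows make up. A row lasts 1/12 s, in which the tool goes at most 41.7 mm and 7.16 degrees, less where a joint would pass 70% of its speed; a pose out of reach is approached as far as the arm can. A call with a gripper value outside its range is refused whole. The fingers move at their own pace and stop on an object; the grip force is fixed at half the most. Time passes only in rows, so rows that repeat a pose let the fingers close. It gives the time, the measured TCP pose, the force and the opening at its end, in the units of the state.
- manip.sense(): the state, without advancing time (a new reading comes with each control period).
- manip.grab_frame(name): name is "side" or "top" or "wrist"; returns the picture (420x560x3 uint8, red, green, blue); there is no depth.
- manip.calibration(name): a dict with "fx", "fy", "cx", "cy" (pixels), "R" (3x3) and "t" (3): a world point X has camera coordinates R X + t; the wrist camera has in their place "tool_from_camera" (4x4, takes a point from camera to tool coordinates, whose origin is the TCP and whose axes are the flange's). Camera axes: x right, y down, z forward; pixel columns grow to the right and rows downward; lengths in mm; the calibration is good to about 2 mm. The wrist camera is an equidistant fisheye: a pixel r from the principal point sees the ray r / f radians off the axis. A picture is of the moment at which its call begins: read the wrist's pose just before it. calibration takes no time and is no camera call.
- manip.finish_job(): hands the job in, once; it reports no verdict.
The state is a dict: "t": time; "joints": joint angles; "qd": joint speeds; "joint_efforts": joint torques, N m; "ee_pos": TCP position; "ee_rot": TCP orientation; "contact_force": force on the tool from outside, world axes, zero at the start; "wrist_torque": the same for the moment, N m; "gripper_width": opening from 0.0 (shut) to 1.0 (fully open).
Only numpy, scipy, OpenCV 4.12 (cv2) and the standard library are available. Lean on these libraries where they do the work, as an engineer would, in place of code of your own. Each camera call takes 0.05 s, during which the arm holds its last target.

## Working session

There is one attempt and no reset: what is moved stays moved. The work goes in short steps, Python scripts to look and compute and a shell command to move; the robot and the scene stay as the last step left them, time stands still between calls to the robot, and variables do not carry over. Pictures are saved under pics/ and viewed, and the job is handed in when it is done.

```bash
ls; mkdir -p pics
python3 - <<'E'
from cell import manip
import cv2, json
s=manip.sense(); print(s)
for n in ("side","top","wrist"):
    im=manip.grab_frame(n); cv2.imwrite(f"pics/{n}0.png",im[:,:,::-1]); print(n,manip.calibration(n))
E
```

```text
pics
{'t': 0.0, 'joints': array([-1.36958268e+00,  3.14035001e-01,  4.49335799e-02,  1.30358155e+00,
        1.54198911e-05,  1.43118138e+00]), 'qd': array([ 0.0011749 , -0.00023634, -0.00033914, -0.00092584,  0.00061794,
        0.00057203]), 'joint_efforts': array([ 8.41090259e-04, -4.80629754e+01,  2.98531580e+01,  1.93648925e-02,
       -7.08863445e-05, -3.09836722e-06]), 'ee_pos': array([ 192.08840436, -541.42501458,  238.37060413]), 'ee_rot': array([-3.13972651e+00, -2.77818926e-04,  3.40828317e-01]), 'contact_force': array([-0.39252126,  0.15487413, -0.30244698]), 'wrist_torque': array([-0.00827352, -0.01890833,  0.02529824]), 'gripper_width': 1.0005238566857373}
side {'fx': 379.32463320514364, 'fy': 379.32463320514364, 'cx': 281.13751783159756, 'cy': 209.5895143982807, 'R': array([[-0.89185195, -0.45214962, -0.01268119],
       [-0.23343655,  0.48409837, -0.84330075],
       [ 0.38743706, -0.74913916, -0.53729232]]), 't': array([483.16158285, 150.79680893, 665.55997226])}
top {'fx': 454.9457643415314, 'fy': 454.9457643415314, 'cx': 277.62767903336913, 'cy': 203.5581189849378, 'R': array([[ 0.01651533, -0.99982334, -0.0089744 ],
       [-0.98342364, -0.01462219, -0.18073223],
       [ 0.18056908,  0.01181049, -0.98349139]]), 't': array([ -13.47651024,  511.56620625, 1100.07886354])}
wrist {'fx': 325.19226210127806, 'fy': 325.19226210127806, 'cx': 284.4047909736282, 'cy': 207.68927404824947, 'tool_from_camera': array([[-5.22419751e-04, -9.58818431e-01, -2.84019265e-01,
         7.10289090e+01],
       [ 9.99999627e-01, -3.05471915e-04, -8.08140442e-04,
        -1.40843996e-01],
       [ 6.88100042e-04, -2.84019581e-01,  9.58818233e-01,
        -1.33552236e+02],
       [ 0.00000000e+00,  0.00000000e+00,  0.00000000e+00,
         1.00000000e+00]])}
```

View pics/top0.png

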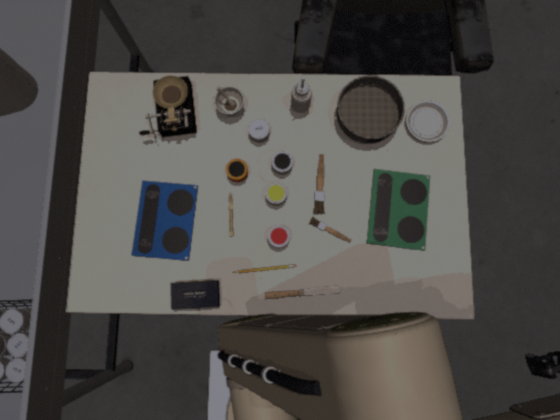

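View pics/side0.png

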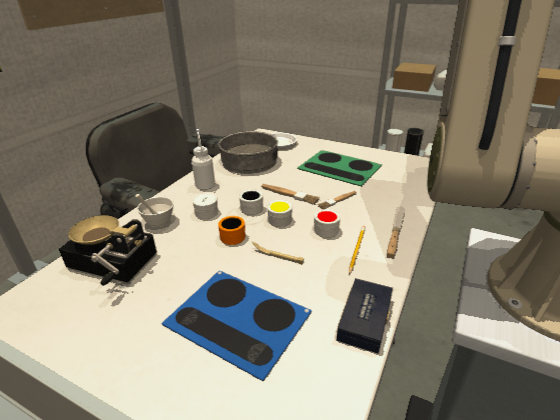

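View pics/wrist0.png

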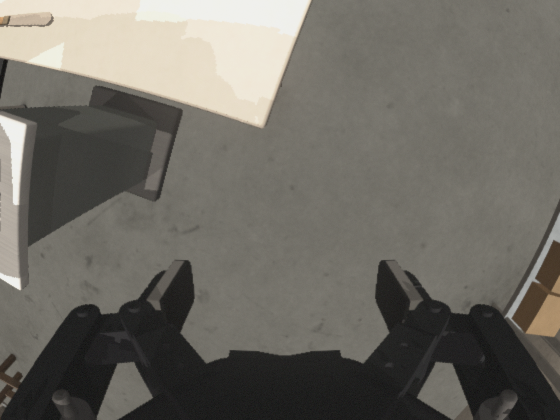

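The top view shows it all: blue board near (165,220), green near (399,209), red tin (279,237), yellow (276,193), black (283,161), groover (231,215), big brush (320,185), with the small brush and orange tin as look-alikes. Next I'll enlarge the crops.

Run:
```python
import cv2
im=cv2.imread("pics/top0.png")
def crop(n,u0,v0,w,h,s):
    c=cv2.resize(im[v0:v0+h,u0:u0+w],None,fx=s,fy=s,interpolation=cv2.INTER_CUBIC)
    c=cv2.convertScaleAbs(c,alpha=1.2)
    for k in range(0,w,10): 
        cv2.line(c,(k*s,0),(k*s,8),(0,0,255),1); cv2.putText(c,str(u0+k),(k*s,18),0,.35,(0,0,255),1)
    for k in range(0,h,10):
        cv2.line(c,(0,k*s),(8,k*s),(0,0,255),1); cv2.putText(c,str(v0+k),(8,k*s+4),0,.35,(0,0,255),1)
    cv2.imwrite(f"pics/{n}.png",c)
crop("c_blue",125,172,85,95,6)
crop("c_green",358,162,85,95,6)
crop("c_mid",220,145,140,110,5)
```

```text
(no output)
```

View pics/c_blue.png

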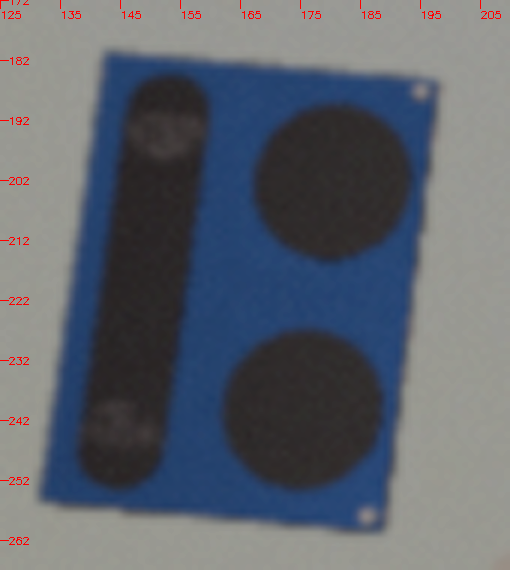

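View pics/c_green.png

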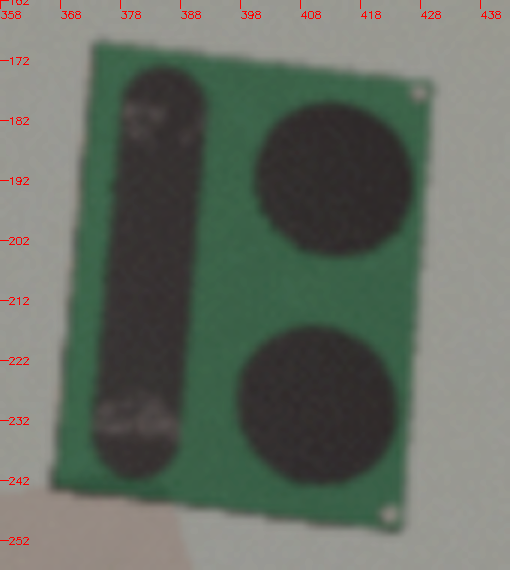

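View pics/c_mid.png

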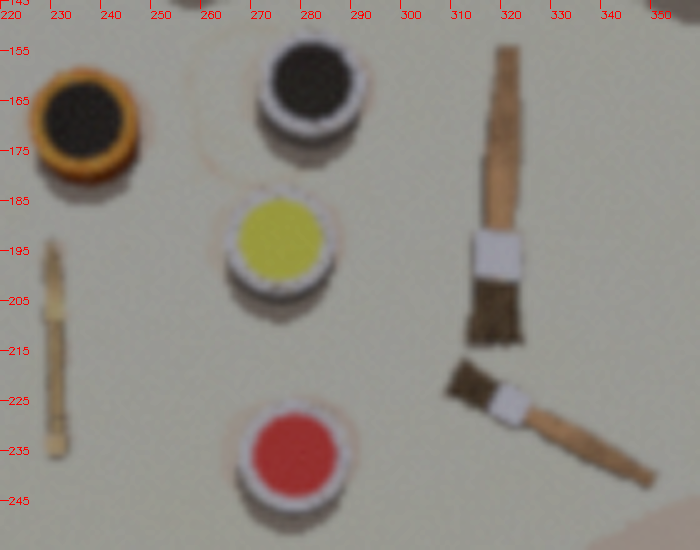

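```bash
cat > h.py <<'E'
import numpy as np, cv2
from cell import manip
def ray(n,u,v):
    c=manip.calibration(n)
    return c
def topw(u,v,z,n="top"):
    c=manip.calibration(n);R=np.array(c['R']);t=np.array(c['t'])
    d=R.T@np.array([(u-c['cx'])/c['fx'],(v-c['cy'])/c['fy'],1]);o=-R.T@t
    return o+d*(z-o[2])/d[2]
def rpy(e):
    r,p,y=e;c,s=np.cos,np.sin
    Rx=np.array([[1,0,0],[0,c(r),-s(r)],[0,s(r),c(r)]]);Ry=np.array([[c(p),0,s(p)],[0,1,0],[-s(p),0,c(p)]]);Rz=np.array([[c(y),-s(y),0],[s(y),c(y),0],[0,0,1]])
    return Rz@Ry@Rx
def wristw(u,v,z,st):
    c=manip.calibration("wrist");T=np.array(c['tool_from_camera'])
    x,y=u-c['cx'],v-c['cy'];r=np.hypot(x,y);th=r/c['fx']
    d=np.array([x/r*np.sin(th),y/r*np.sin(th),np.cos(th)]) if r>0 else np.array([0,0,1.])
    R=rpy(st['ee_rot']);o=np.array(st['ee_pos'])+R@T[:3,3];d=R@T[:3,:3]@d
    return o+d*(z-o[2])/d[2]
def wristpix(X,st):
    c=manip.calibration("wrist");T=np.array(c['tool_from_camera']);R=rpy(st['ee_rot'])
    p=R.T@(np.array(X)-np.array(st['ee_pos']));p=T[:3,:3].T@(p-T[:3,3])
    th=np.arctan2(np.hypot(p[0],p[1]),p[2]);k=c['fx']*th/np.hypot(p[0],p[1])
    return c['cx']+k*p[0],c['cy']+k*p[1]
def goto(x,y,z,yaw=None):
    """rows units needed from current measured pose; yaw=desired tool x heading in world"""
    st=manip.sense();R=rpy(st['ee_rot']);d=R.T@(np.array([x,y,z])-st['ee_pos'])/25
    print('pos',np.round(st['ee_pos'],1),'rot',np.round(st['ee_rot'],4),'g',round(st['gripper_width'],3),'t',st['t'])
    a=0
    if yaw is not None:
        a=-(yaw-st['ee_rot'][2]); a=(a+np.pi/2)%np.pi-np.pi/2
    print('rows dxyz',np.round(d,3),'turn5deg',round(np.degrees(a)/5,3))
E
python3 - <<'E'
from h import *
f=lambda p,z:print(np.round(topw(*p,z),1))
for name,L in dict(blue=[(142.3,180.7),(198.3,185.3),(189.2,260.7),(131.7,255.7),(180.5,202.3),(175.5,240.3),(149,218.8)],green=[(373.8,169),(430,175.7),(425,250.3),(366.7,243.3),(413.7,191.8),(410.8,229.5),(383,207.5)]).items():
    print(name); W=np.array([topw(*p,5)[:2] for p in L])
    B=np.array([[100,75],[100,-75],[-100,-75],[-100,75],[50,-34],[-50,-34],[0,42]],float)
    bc=B-B.mean(0);wc=W-W.mean(0)
    th=np.arctan2((bc[:,0]*wc[:,1]-bc[:,1]*wc[:,0]).sum(),(bc*wc).sum());R=np.array([[np.cos(th),-np.sin(th)],[np.sin(th),np.cos(th)]])
    t=W.mean(0)-R@B.mean(0);print('yaw',th,'org',t);print('res',np.round(W-(B@R.T+t),1).tolist());print('targets',np.round(B[4:]@R.T+t,1).tolist())
print('tins r y b');f((279,236),38);f((276.2,192.8),38);f((282.4,161),38)
print('orange');f((236.5,169),38)
print('groover top,bot');f((230.7,193),10);f((231.4,236.5),8);f((231,215),8)
print('brush handle end, bristles, mid');f((321.6,154.2),10);f((319,214),10);f((320.4,184.2),10)
E
```

```text
blue
yaw -0.06917970639933187 org [471.35660403 286.70017497]
res [[-0.8, -0.6], [-0.8, 0.1], [0.9, 0.1], [0.9, -1.1], [0.0, 0.2], [-0.1, 0.7], [-0.2, 0.7]]
targets [[518.9, 249.3], [419.1, 256.2], [474.3, 328.6]]
green
yaw -0.10848341407934631 org [ 509.51384692 -320.84686498]
res [[-1.0, -0.7], [-0.9, 1.1], [1.4, 0.8], [0.8, 0.1], [0.4, -0.7], [0.3, -0.3], [-1.1, -0.4]]
targets [[555.5, -360.1], [456.1, -349.2], [514.1, -279.1]]
tins r y b
[430.7 -10.1  38. ]
[541.1  -1.2  38. ]
[625.2 -15.8  38. ]
orange
[602.3 102.2  38. ]
groover top,bot
[544.7 118.2  10. ]
[430.8 112.6   8. ]
[486.8 115.6   8. ]
brush handle end, bristles, mid
[ 653.3 -119.4   10. ]
[ 492.5 -112.6   10. ]
[ 571.7 -116.2   10. ]
```

```bash
sed -i 's/a=(a+np.pi\/2)%np.pi-np.pi\/2/a=(a+np.pi)%(2*np.pi)-np.pi/' h.py; python3 -c "
from h import *
goto(310,-280,220,3.1416)"
```

```text
pos [ 192.1 -541.6  238.6] rot [-3.1403e+00 -2.0000e-04  3.4080e-01] g 1.002 t 0.15
rows dxyz [ 7.941 -8.284  0.758] turn5deg -32.095
```

```bash
python3 -m inch '[[[1,-1,0.1,-1.4,1],[2,-2.1,0.2,-2.8,1],[3,-3.1,0.3,-4.2,1],[4,-4.2,0.4,-5.6,1],[5,-5.2,0.5,-7,1],[6,-6.2,0.6,-8.4,1],[7,-7.2,0.7,-9.8,1],[8,-8.3,0.7,-11.2,1]]]'; python3 -c "
from h import *
print(manip.sense()['joints'])
goto(430.7,-10,150,3.1416)"
```

```text
t: 0.82
ee_pos: [311.5, -277.9, 221.2]
ee_rot: [-3.141, -0.0, 1.324]
contact_force: [0.4, -0.4, 0.5]
gripper_width: 1.002
[-9.21329408e-01  1.61829059e-02 -3.57482574e-01  1.19756932e+00
  6.26437862e-05  8.96723462e-01]
pos [ 311.5 -277.9  221.2] rot [-3.1413e+00 -3.0000e-04  1.3235e+00] g 1.002 t 0.8167
rows dxyz [11.557  2.     2.852] turn5deg -20.833
```

```bash
python3 -m inch '[[[1.4,0.2,0.3,-1.4,1],[2.8,0.5,0.6,-2.8,1],[4.3,0.7,1,-4.2,1],[5.7,1,1.4,-5.6,1],[7.2,1.2,1.8,-7,1],[8.6,1.5,2.1,-8.4,1],[10,1.7,2.5,-9.8,1],[11.5,2,2.85,-11.2,1]]]'; python3 -c "
from h import *
goto(430.7,-10,100,3.1416)"
```

```text
t: 1.48
ee_pos: [431.5, -11.9, 150.0]
ee_rot: [-3.141, 0.0, 2.301]
contact_force: [0.5, -0.1, -0.8]
gripper_width: 0.998
pos [431.5 -11.9 150. ] rot [-3.1412  0.      2.3015] g 0.998 t 1.4833
rows dxyz [0.078 0.029 2.   ] turn5deg -9.627
```

```bash
python3 -m inch '[[[0.1,0,0,-1.4,1],[0.1,0,0,-2.8,1],[0.1,0,0,-4.2,1],[0.1,0,0,-5.6,1],[0.1,0,0,-7,1],[0.1,0,0,-8.4,1],[0.1,0,0,-9.6,1],[0.1,0,0,-9.6,1]]]'; python3 -c "
from h import *
st=manip.sense();im=manip.grab_frame('wrist');cv2.imwrite('pics/w1.png',im[:,:,::-1])
goto(430.7,-10,12,3.1416); print(manip.sense()['joints'])
print(wristpix([430.7,-10.1,38],st),wristpix([541,-1.2,38],st),wristpix([486.8,115.6,5],st),wristpix([519,249,5],st))"
```

```text
t: 2.15
ee_pos: [429.7, -11.7, 150.3]
ee_rot: [-3.142, -0.0, 3.136]
contact_force: [0.4, 0.2, 0.1]
gripper_width: 1.001
pos [429.7 -11.8 150.4] rot [-3.1416e+00 -4.0000e-04  3.1312e+00] g 1.0 t 2.2
rows dxyz [-0.04   0.071  5.534] turn5deg -0.12
[-2.14515518e-01  8.58235387e-02 -4.64444675e-01  1.02095104e+00
 -9.57183318e-05 -2.04077129e-01]
(np.float64(286.69901616627783), np.float64(209.77046406007318)) (np.float64(296.7038341923118), np.float64(323.5701284277203)) (np.float64(412.8820329158734), np.float64(253.21796813592638)) (np.float64(507.8060840632554), np.float64(272.08596091029045))
```

View pics/w1.png

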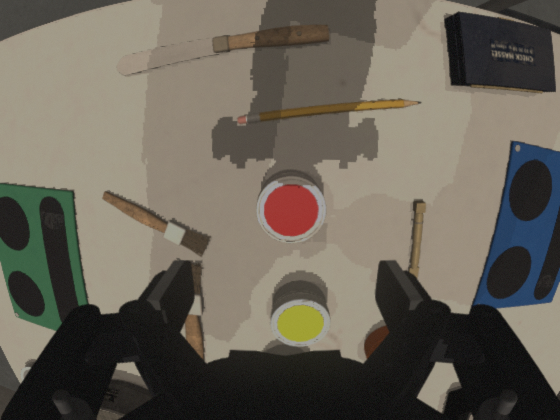

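Wrist view: red disc is at (291,210), predicted (287,210), and yellow at (301,324), predicted (297,324). That is a consistent ~4 mm offset in y, so I'll split the difference and descend.

```bash
python3 -m inch '[[[0,0.15,1.2,0,1],[0,0.15,2.4,0,1],[0,0.15,3.6,0,1],[0,0.15,4.6,0,1],[0,0.15,5.2,0,1],[0,0.15,5.5,0,1],[0,0.15,5.5,0,1],[0,0.15,5.5,0,0.5]]]'; python3 -m inch '[[[0,0,0,0,0.4],[0,0,0,0,0.4],[0,0,0,0,0.4],[0,0,0,0,0.4],[0,0,0,0,0.4],[0,0,0,0,0.4]]]'
```

```text
t: 2.87
ee_pos: [430.1, -8.1, 13.3]
ee_rot: [-3.142, -0.0, 3.132]
contact_force: [0.2, 0.3, -0.8]
gripper_width: 0.882
t: 3.37
ee_pos: [431.3, -8.2, 14.7]
ee_rot: [-3.141, 0.003, 3.133]
contact_force: [-2.4, 0.9, 4.4]
gripper_width: 0.626
```

```bash
python3 -m inch '[[[0,0,-0.5,0,0.4],[0,0,-1.2,0,0.4],[0,0,-2.2,0,0.4],[0,0,-3.2,0,0.4],[0,0,-3.2,0,0.4]]]'; python3 -c "
from h import *
st=manip.sense();im=manip.grab_frame('wrist');cv2.imwrite('pics/w2.png',im[:,:,::-1])
goto(518.9,249.3,95,3.0724)"
```

```text
t: 3.78
ee_pos: [433.5, -8.7, 98.1]
ee_rot: [-3.14, 0.009, 3.133]
contact_force: [0.9, 0.1, -0.2]
gripper_width: 0.622
pos [432.7  -8.6  96.2] rot [-3.1401  0.0071  3.1331] g 0.622 t 3.8333
rows dxyz [-3.359 10.346  0.057] turn5deg 0.695
```

View pics/w2.png

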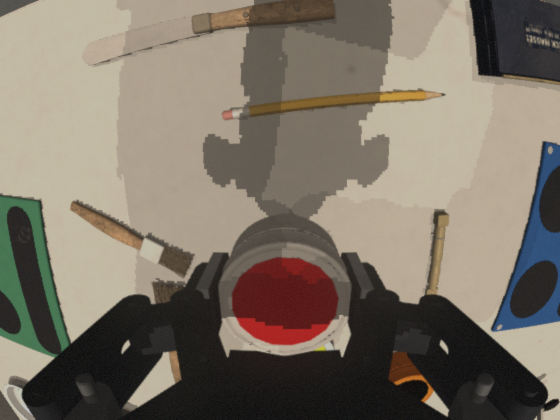

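```bash
python3 -m inch '[[[-0.4,1.3,0,0.1,0.4],[-0.8,2.6,0,0.2,0.4],[-1.3,4,0,0.3,0.4],[-1.7,5.3,0,0.4,0.4],[-2.2,6.6,0,0.5,0.4],[-2.6,8,0,0.6,0.4],[-3,9.3,0,0.7,0.4],[-3.35,10.35,0,0.7,0.4]]]'; python3 -m inch '[[[0,0,0,0,0.4],[0,0,0,0,0.4]]]'; python3 -c "
from h import *
st=manip.sense();im=manip.grab_frame('wrist');cv2.imwrite('pics/w3.png',im[:,:,::-1])
print(st)
for X in [[518.9,249.3,5],[419.1,256.2,5],[474.3,328.6,5]]: print(wristpix(X,st))
z=st['ee_pos'][2]+23.3
print('tin', wristw(285,300,z,st), st['ee_pos'])
goto(518.9,249.3,20,3.0724)"
```

```text
t: 4.5
ee_pos: [515.8, 252.4, 92.2]
ee_rot: [3.142, -0.0, 3.073]
contact_force: [0.7, -0.1, -0.4]
gripper_width: 0.617
t: 4.67
ee_pos: [515.4, 251.1, 91.9]
ee_rot: [-3.141, -0.001, 3.075]
contact_force: [-0.7, -0.9, -1.3]
gripper_width: 0.62
{'t': 4.6667, 'joints': array([ 3.13552146e-01,  3.95509762e-01, -2.09116078e-01,  9.67362601e-01,
       -3.46142756e-04,  3.80407761e-01]), 'qd': array([-0.03598584, -0.02464457, -0.03860659,  0.012141  , -0.00763291,
       -0.00608103]), 'joint_efforts': array([  1.02905944, -50.02620578,  28.34805608,  -0.30269399,
         0.12123608,   0.06477746]), 'ee_pos': array([515.43340394, 251.12264336,  91.93318609]), 'ee_rot': array([-3.14082862e+00, -9.78372225e-04,  3.07473687e+00]), 'contact_force': array([-0.71361087, -0.85403879, -1.2829073 ]), 'wrist_torque': array([-0.0193384 ,  0.00020945,  0.01251049]), 'gripper_width': 0.6198631940675161}
(np.float64(282.64745705286646), np.float64(223.51795823335544))
(np.float64(282.75465966885076), np.float64(80.44616852333331))
(np.float64(390.5296424447363), np.float64(156.0432857813128))
tin [512.89313998 251.21034146 115.23318609] [515.43340394 251.12264336  91.93318609]
pos [515. 250.  92.] rot [-3.1404e+00 -1.7000e-03  3.0733e+00] g 0.621 t 4.7167
rows dxyz [-0.164 -0.014  2.879] turn5deg 0.01
```

View pics/w3.png

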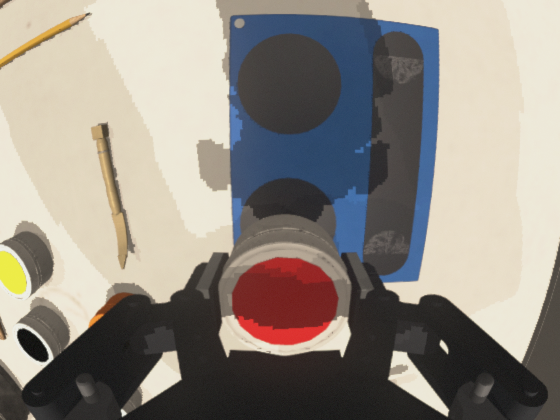

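```bash
python3 -c "
from h import *
st=manip.sense()
a=wristw(289,83.5,5,st);print(a); c,s=np.cos(-.0692),np.sin(-.0692)
print(a[:2]+100*np.array([c,s]), wristw(397.5,153,5,st))
goto(522,253.5,20,3.0724)"
```

```text
[420.9395544  259.19702079   5.        ]
[520.70021793 252.28254237] [471.88776735 332.85519417   5.        ]
pos [515. 250.  92.] rot [-3.1404e+00 -1.7000e-03  3.0733e+00] g 0.621 t 4.7167
rows dxyz [-0.276  0.162  2.879] turn5deg 0.01
```

```bash
python3 -m inch '[[[-0.27,0.13,0.8,0,0.4],[-0.27,0.13,1.6,0,0.4],[-0.27,0.13,2.2,0,0.4],[-0.27,0.13,2.5,0,0.4],[-0.27,0.13,2.6,0,0.4],[-0.27,0.13,2.6,0,0.4]]]'; python3 -c "
from h import *
goto(522,252.5,19.7,3.0724)"
```

```text
t: 5.22
ee_pos: [522.1, 251.7, 27.6]
ee_rot: [-3.141, -0.001, 3.071]
contact_force: [0.8, 0.4, -0.1]
gripper_width: 0.618
pos [522.1 251.7  27.6] rot [-3.1408e+00 -1.5000e-03  3.0710e+00] g 0.618 t 5.2167
rows dxyz [0.008 0.033 0.315] turn5deg -0.016
```

```bash
python3 -m inch '[[[0,0.03,0.15,0,0.4],[0,0.03,0.3,0,0.4],[0,0.03,0.3,0,0.4],[0,0.03,0.3,0,0.4],[0,0.03,0.3,0,1],[0,0.03,0.3,0,1],[0,0.03,0.3,0,1],[0,0.03,0.3,0,1]]]'; python3 -m inch '[[[0,0,-0.4,0,1],[0,0,-1.2,0,1],[0,0,-2.4,0,1],[0,0,-3.6,0,1],[0,0,-4.8,0,1],[0,0,-4.8,0,1]]]'; python3 -c "
from h import *
st=manip.sense();im=manip.grab_frame('wrist');cv2.imwrite('pics/w4.png',im[:,:,::-1])
for u,v in [(0,0)]: pass
goto(541.1,2,130,3.1416)"
```

```text
t: 5.88
ee_pos: [523.1, 253.6, 20.8]
ee_rot: [3.141, 0.001, 3.072]
contact_force: [-0.2, 0.1, -0.9]
gripper_width: 0.996
t: 6.38
ee_pos: [526.5, 254.8, 148.0]
ee_rot: [3.138, 0.01, 3.072]
contact_force: [0.8, 0.2, 0.7]
gripper_width: 1.001
pos [525.6 254.4 145.3] rot [3.1385 0.0077 3.0723] g 1.001 t 6.4333
rows dxyz [ -1.315 -10.032   0.591] turn5deg -0.794
```

View pics/w4.png

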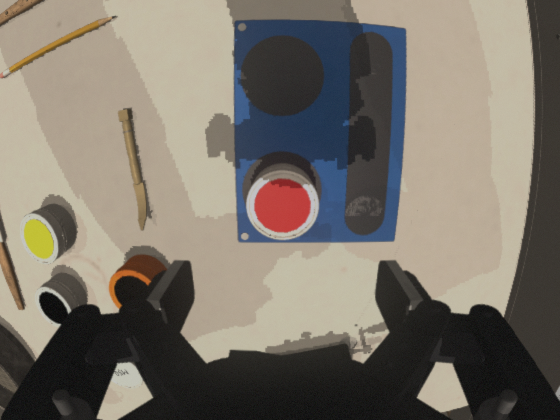

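Tin released upright on the far blue spot, disc at (282,206) and the near spot at (283,76). Now I'll check this numerically.

```bash
python3 -c "
from h import *
st=manip.sense()
print('red',wristw(282,206.5,43,st),'spot2',wristw(283,76,5,st),'strip',wristw(368,134,5,st),'yel',wristw(42,237,38,st),'groover',wristw(125,115,8,st),wristw(143,222,5,st))
goto(541.1,2,130,3.1416)"
```

```text
red [521.64037718 252.94559825  43.        ] spot2 [421.24088946 260.77316559   5.        ] strip [473.69980988 329.83568907   5.        ] yel [537.47820425  13.06009608  38.        ] groover [437.56650983 119.00054421   8.        ] [538.93328796 118.89806419   5.        ]
pos [525.6 254.4 145.3] rot [3.1385 0.0077 3.0723] g 1.001 t 6.4333
rows dxyz [ -1.315 -10.032   0.591] turn5deg -0.794
```

```bash
python3 -m inch '[[[-0.2,-1.2,0,-0.1,1],[-0.4,-2.4,0.1,-0.2,1],[-0.6,-3.8,0.2,-0.4,1],[-0.8,-5.2,0.3,-0.5,1],[-1,-6.6,0.4,-0.6,1],[-1.2,-8,0.5,-0.8,1],[-1.3,-9.2,0.5,-0.8,1],[-1.3,-10,0.6,-0.8,1]]]'; python3 -m inch '[[[0,0,0,0,1],[0,0,0,0,1],[0,0,0,0,1]]]';python3 -c "
from h import *
st=manip.sense();im=manip.grab_frame('wrist');cv2.imwrite('pics/w5.png',im[:,:,::-1])
for X in [[541.1,2,38],[625.2,-15.8,38],[571.7,-116.2,10]]: print(wristpix(X,st))
goto(541.1,2,14,3.1416)"
```

```text
t: 7.1
ee_pos: [537.7, -0.9, 125.1]
ee_rot: [-3.141, -0.001, 3.14]
contact_force: [0.4, -0.4, 0.2]
gripper_width: 1.0
t: 7.35
ee_pos: [537.5, 2.3, 125.1]
ee_rot: [3.141, -0.001, -3.141]
contact_force: [-0.2, 0.2, 0.1]
gripper_width: 1.001
(np.float64(284.21472299629625), np.float64(223.4704426922401))
(np.float64(262.6900706324799), np.float64(319.1826518722517))
(np.float64(150.14692636607288), np.float64(244.9138674422406))
pos [537.6   2.7 125.3] rot [ 3.1412e+00 -7.0000e-04 -3.1403e+00] g 0.997 t 7.4
rows dxyz [-0.142 -0.03   4.451] turn5deg 0.015
```

View pics/w5.png

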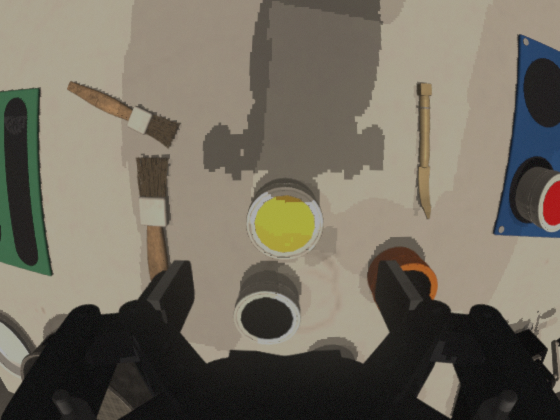

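```bash
python3 -m inch '[[[-0.14,0,1,0,1],[-0.14,0,2,0,1],[-0.14,0,3,0,1],[-0.14,0,3.9,0,1],[-0.14,0,4.3,0,1],[-0.14,0,4.45,0,1],[-0.14,0,4.45,0,0.4],[-0.14,0,4.45,0,0.4]]]'; python3 -m inch '[[[0,0,0,0,0.4],[0,0,0,0,0.4],[0,0,0,0,0.4],[0,0,0,0,0.4],[0,0,0,0,0.4],[0,0,0,0,0.4]]]'; python3 -m inch '[[[0,0,-0.5,0,0.4],[0,0,-1.2,0,0.4],[0,0,-2.2,0,0.4],[0,0,-3.2,0,0.4],[0,0,-3.2,0,0.4],[0,0,-3.2,0,0.4]]]'; python3 -c "
from h import *
goto(422.5,259.8,95,3.0724)"
```

```text
t: 8.07
ee_pos: [542.3, 2.2, 15.2]
ee_rot: [-3.141, 0.001, -3.14]
contact_force: [-0.1, 0.3, 0.4]
gripper_width: 0.748
t: 8.57
ee_pos: [543.1, 1.8, 16.1]
ee_rot: [-3.141, 0.004, -3.141]
contact_force: [0.2, 1.9, 7.2]
gripper_width: 0.62
t: 9.07
ee_pos: [543.1, 1.5, 96.2]
ee_rot: [-3.141, 0.004, -3.141]
contact_force: [-0.5, -0.6, -0.7]
gripper_width: 0.626
pos [543.1   1.5  96.2] rot [-3.1408  0.0044 -3.1413] g 0.626 t 9.0667
rows dxyz [ 4.82  10.333  0.02 ] turn5deg 0.796
```

```bash
python3 -m inch '[[[0.6,1.2,0,0.1,0.4],[1.2,2.5,0,0.2,0.4],[1.8,3.9,0,0.3,0.4],[2.4,5.2,0,0.4,0.4],[3,6.5,0,0.5,0.4],[3.6,7.8,0,0.6,0.4],[4.2,9.1,0,0.7,0.4],[4.8,10.3,0,0.8,0.4]]]'; python3 -m inch '[[[0,0,0,0,0.4],[0,0,0,0,0.4],[0,0,0,0,0.4]]]'; python3 -c "
from h import *
st=manip.sense();im=manip.grab_frame('wrist');cv2.imwrite('pics/w6.png',im[:,:,::-1])
goto(422.5,259.8,28,3.0724)"
```

```text
t: 9.73
ee_pos: [419.5, 260.4, 93.1]
ee_rot: [-3.141, -0.002, 3.072]
contact_force: [0.7, -0.6, -0.9]
gripper_width: 0.619
t: 9.98
ee_pos: [420.7, 259.0, 93.3]
ee_rot: [-3.14, -0.001, 3.073]
contact_force: [0.7, 0.6, -1.3]
gripper_width: 0.62
pos [421.2 258.5  93.6] rot [-3.1406e+00 -8.0000e-04  3.0717e+00] g 0.62 t 10.0333
rows dxyz [-0.049  0.057  2.622] turn5deg -0.008
```

View pics/w6.png

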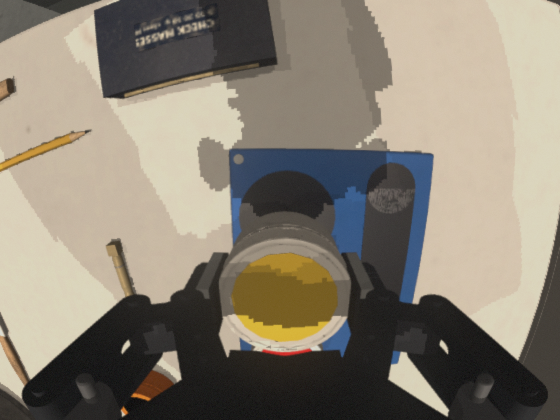

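```bash
python3 -m inch '[[[-0.1,0.06,0.8,0,0.4],[-0.1,0.06,1.6,0,0.4],[-0.1,0.06,2.2,0,0.4],[-0.1,0.06,2.5,0,0.4],[-0.1,0.06,2.7,0,0.4],[-0.1,0.06,2.7,0,0.4]]]'; python3 -c "
from h import *
goto(423.5,260,20.5,3.0724)"
```

```text
t: 10.53
ee_pos: [423.8, 259.6, 25.9]
ee_rot: [-3.141, -0.001, 3.071]
contact_force: [0.6, 0.9, -0.8]
gripper_width: 0.622
pos [423.8 259.6  25.9] rot [-3.1407e+00 -1.5000e-03  3.0706e+00] g 0.622 t 10.5333
rows dxyz [0.014 0.017 0.216] turn5deg -0.021
```

```bash
python3 -m inch '[[[0,0,0.12,0,0.4],[0,0,0.2,0,0.4],[0,0,0.2,0,0.4],[0,0,0.2,0,0.4],[0,0,0.2,0,1],[0,0,0.2,0,1],[0,0,0.2,0,1],[0,0,0.2,0,1]]]'; python3 -m inch '[[[0,0,-0.4,0,1],[0,0,-1.2,0,1],[0,0,-2.4,0,1],[0,0,-3.6,0,1],[0,0,-4.8,0,1],[0,0,-4.8,0,1]]]'; python3 -c "
from h import *
st=manip.sense();im=manip.grab_frame('wrist');cv2.imwrite('pics/w7.png',im[:,:,::-1])
goto(625.2,-12,130,3.1416)"
```

```text
t: 11.2
ee_pos: [424.1, 260.8, 22.0]
ee_rot: [3.141, 0.0, 3.072]
contact_force: [-0.7, -0.5, 0.8]
gripper_width: 0.998
t: 11.7
ee_pos: [427.3, 262.1, 148.4]
ee_rot: [3.137, 0.009, 3.072]
contact_force: [1.3, 0.5, -0.2]
gripper_width: 1.003
pos [426.4 261.7 146. ] rot [3.1382 0.007  3.0724] g 1.001 t 11.75
rows dxyz [ -8.684 -10.374   0.664] turn5deg -0.793
```

View pics/w7.png

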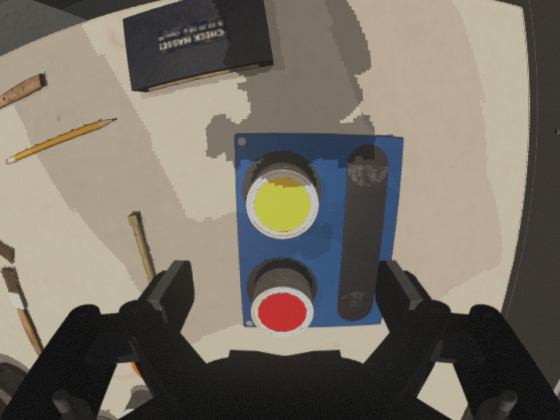

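Both tins sit upright (yellow disc (282,205), red (282,312)). Next, the groover.

```bash
python3 -c "
from h import *
goto(487,119,110,3.1416)"
```

```text
pos [426.4 261.7 146. ] rot [3.1382 0.007  3.0724] g 1.001 t 11.75
rows dxyz [-2.802 -5.532  1.439] turn5deg -0.793
```

```bash
python3 -m inch '[[[-0.5,-1,0,-0.2,1],[-1,-2,0.2,-0.4,1],[-1.5,-3,0.5,-0.6,1],[-2,-4,0.8,-0.8,1],[-2.4,-5,1.1,-0.8,1],[-2.8,-5.5,1.4,-0.8,1],[-2.8,-5.5,1.4,-0.8,1],[-2.8,-5.5,1.4,-0.8,1]]]'; python3 -m inch '[[[0,0,0,0,0.5],[0,0,0,0,0.5],[0,0,0,0,0.5]]]'; python3 -c "
from h import *
st=manip.sense();im=manip.grab_frame('wrist');cv2.imwrite('pics/w8.png',im[:,:,::-1])
goto(487,119,10,3.1416);print(wristpix([487,119,5],st))"
```

```text
t: 12.42
ee_pos: [483.5, 117.9, 105.8]
ee_rot: [3.142, -0.002, 3.14]
contact_force: [0.0, -0.0, 0.1]
gripper_width: 0.999
t: 12.67
ee_pos: [483.9, 119.5, 107.0]
ee_rot: [3.142, 0.0, -3.14]
contact_force: [0.6, 0.8, 0.3]
gripper_width: 0.603
pos [484.  119.5 107.1] rot [ 3.1415e+00  4.0000e-04 -3.1396e+00] g 0.519 t 12.7167
rows dxyz [-0.117 -0.019  3.884] turn5deg 0.023
(np.float64(283.96032178993664), np.float64(216.23280814357256))
```

View pics/w8.png

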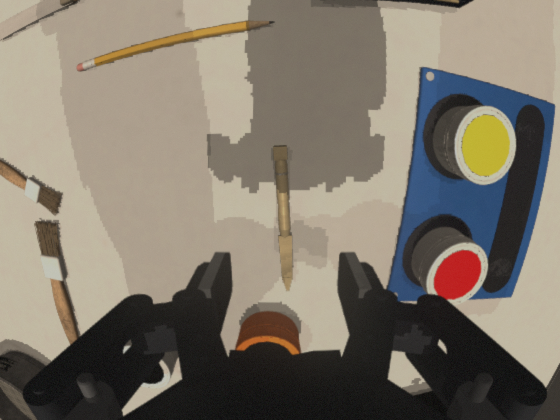

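```bash
python3 -m inch '[[[-0.12,0,0.8,-0.6,0.5],[-0.12,0,1.6,-0.6,0.5],[-0.12,0,2.4,-0.6,0.5],[-0.12,0,3.2,-0.6,0.5],[-0.12,0,3.6,-0.6,0.5],[-0.12,0,3.85,-0.6,0.5],[-0.12,0,3.85,-0.6,0.5],[-0.12,0,3.85,-0.6,0.5]]]'; python3 -c "
from h import *
goto(487,119,10,3.1416)"
```

```text
t: 13.38
ee_pos: [487.6, 118.8, 11.0]
ee_rot: [-3.142, 0.0, -3.088]
contact_force: [0.4, 0.3, 0.9]
gripper_width: 0.5
pos [487.6 118.8  11. ] rot [-3.1415e+00  5.0000e-04 -3.0883e+00] g 0.5 t 13.3833
rows dxyz [0.023 0.008 0.04 ] turn5deg 0.61
```

```bash
python3 -m inch '[[[0,0,0,0,0],[0,0,0,0,0],[0,0,0,0,0],[0,0,0,0,0],[0,0,0,0,0],[0,0,0,0,0],[0,0,0,0,0]]]'; python3 -m inch '[[[0,0,-0.5,0,0],[0,0,-1.2,0,0],[0,0,-2.2,0,0],[0,0,-3.2,0,0],[0,0,-3.2,0,0],[0,0,-3.2,0,0]]]'; python3 -c "
from h import *
st=manip.sense();im=manip.grab_frame('wrist');cv2.imwrite('pics/w9.png',im[:,:,::-1])
goto(474,331.5,90,3.0724)"
```

```text
t: 13.97
ee_pos: [488.1, 118.6, 11.6]
ee_rot: [-3.142, 0.002, -3.089]
contact_force: [-0.8, 0.1, 4.9]
gripper_width: 0.072
t: 14.47
ee_pos: [488.7, 118.7, 92.0]
ee_rot: [3.142, 0.004, -3.089]
contact_force: [-0.8, 0.1, -1.3]
gripper_width: 0.063
pos [487.5 118.6  90.7] rot [-3.1414e+00  1.1000e-03 -3.0888e+00] g 0.069 t 14.5167
rows dxyz [0.09  8.534 0.028] turn5deg 1.398
```

View pics/w9.png

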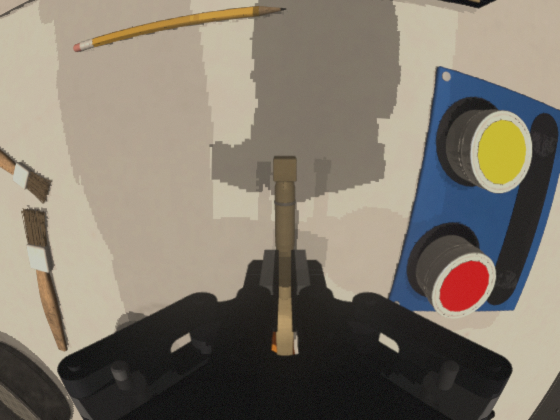

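```bash
python3 -m inch '[[[0,0.8,0,0.2,0],[0,2,0,0.4,0],[0,3.4,0,0.7,0],[0,4.8,0,1,0],[0,6.2,0,1.2,0],[0.1,7.5,0,1.4,0],[0.1,8.5,0,1.4,0],[0.1,8.5,0,1.4,0]]]'; python3 -m inch '[[[0,0,0,0,0],[0,0,0,0,0],[0,0,0,0,0]]]'; python3 -c "
from h import *
st=manip.sense();im=manip.grab_frame('wrist');cv2.imwrite('pics/w10.png',im[:,:,::-1])
goto(474,331.5,25,3.0724);z=st['ee_pos'][2]-6
w=wristw(285,157,z,st);print(w, np.linalg.norm((w-st['ee_pos'])[:2]));print(wristpix([473.7,330.5,5],st))"
```

```text
t: 15.18
ee_pos: [472.1, 334.5, 88.6]
ee_rot: [3.141, -0.002, 3.077]
contact_force: [-0.1, -0.0, -0.7]
gripper_width: 0.069
t: 15.43
ee_pos: [473.0, 329.4, 89.5]
ee_rot: [-3.14, -0.002, 3.071]
contact_force: [-0.7, -0.1, -0.4]
gripper_width: 0.066
pos [473.3 329.4  89.8] rot [-3.1406e+00 -1.2000e-03  3.0707e+00] g 0.066 t 15.4833
rows dxyz [-0.026  0.089  2.594] turn5deg -0.019
[418.13786214 333.23759525  83.51982154] 54.9766670919376
(np.float64(286.5461588469323), np.float64(220.80119455275386))
```

View pics/w10.png

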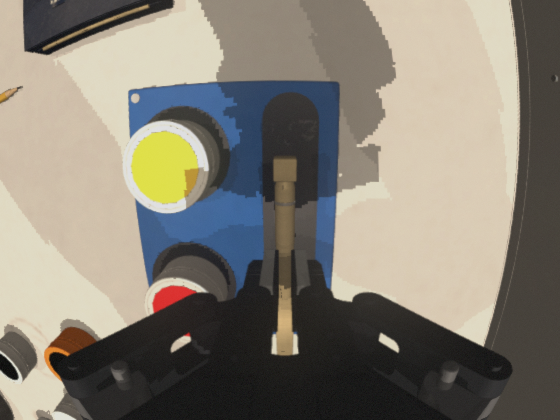

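```bash
python3 -m inch '[[[0,0.12,0.6,0,0],[0,0.12,1.2,0,0],[0,0.12,1.8,0,0],[0,0.12,2.3,0,0],[0,0.12,2.6,0,0],[0,0.12,2.7,0,0],[0,0.12,2.7,0,0]]]'; python3 -c "
from h import *
goto(474,332.3,17,3.0724)"
```

```text
t: 16.07
ee_pos: [473.6, 332.8, 22.5]
ee_rot: [-3.141, -0.001, 3.071]
contact_force: [0.7, -0.5, -0.3]
gripper_width: 0.07
pos [473.6 332.8  22.5] rot [-3.1408e+00 -1.0000e-03  3.0711e+00] g 0.07 t 16.0667
rows dxyz [-0.019 -0.018  0.221] turn5deg -0.015
```

```bash
python3 -m inch '[[[0,0,0.1,0,0],[0,0,0.2,0,0],[0,0,0.22,0,0],[0,0,0.22,0,0],[0,0,0.22,0,0.35],[0,0,0.22,0,0.35],[0,0,0.22,0,0.35],[0,0,0.22,0,0.35]]]'; python3 -m inch '[[[0,0,-0.4,0,0.35],[0,0,-1.2,0,0.35],[0,0,-2.4,0,0.35],[0,0,-3.6,0,0.4],[0,0,-4.8,0,0.5],[0,0,-4.8,0,0.5]]]'; python3 -c "
from h import *
st=manip.sense();im=manip.grab_frame('wrist');cv2.imwrite('pics/w11.png',im[:,:,::-1])
im=manip.grab_frame('top');cv2.imwrite('pics/t11.png',im[:,:,::-1])
goto(625.2,-12,125,3.1416)"
```

```text
t: 16.73
ee_pos: [473.9, 333.8, 17.7]
ee_rot: [3.141, 0.0, 3.072]
contact_force: [-0.7, -0.2, 0.3]
gripper_width: 0.349
t: 17.23
ee_pos: [477.1, 335.5, 145.0]
ee_rot: [3.136, 0.009, 3.072]
contact_force: [1.4, 0.0, 1.1]
gripper_width: 0.498
pos [474.9 334.3 139.9] rot [3.1394 0.0038 3.0723] g 0.5 t 17.3333
rows dxyz [ -6.954 -13.404   0.592] turn5deg -0.794
```

View pics/w11.png

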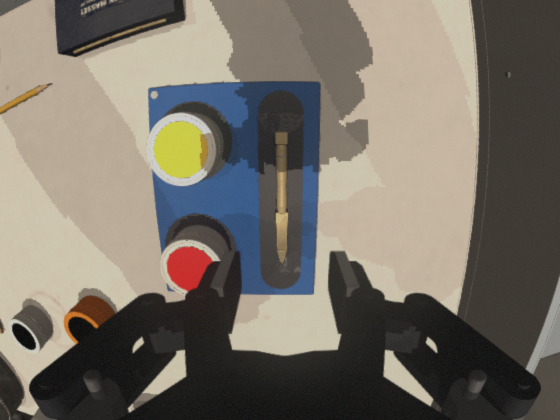

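```bash
python3 -c "
from h import *
st=manip.sense();st['ee_pos']=np.array([476.5,335.2,143.5])
print('g',wristw(281,132,15,st),wristw(282,263,10,st));print('s',wristw(281,91,5,st),wristw(281,290,5,st))"
```

```text
g [417.91289859 336.61828267  15.        ] [535.00584618 328.97336855  10.        ]
s [384.27303469 338.92968348   5.        ] [566.78975781 325.66351973   5.        ]
```

Groover sits mid-strip (mid 476.4,332.8 against strip 475.5,332.3). Now the black tin.

```bash
python3 -m inch '[[[-0.5,-1,0,0,1],[-1.2,-2.3,0,-0.1,1],[-1.9,-3.7,0,-0.2,1],[-2.6,-5,0.1,-0.4,1],[-3.3,-6.4,0.2,-0.5,1],[-4,-7.8,0.3,-0.6,1],[-4.7,-9.2,0.4,-0.7,1],[-5.4,-10.6,0.5,-0.8,1]]]'; python3 -c "
from h import *
goto(625.2,-12,125,3.1416)"
```

```text
t: 18.0
ee_pos: [589.3, 58.2, 123.5]
ee_rot: [3.142, -0.003, -3.141]
contact_force: [0.7, 0.2, 0.4]
gripper_width: 0.997
pos [589.3  58.2 123.5] rot [ 3.1415e+00 -2.7000e-03 -3.1407e+00] g 0.997 t 18.0
rows dxyz [-1.433 -2.807 -0.065] turn5deg 0.01
```

```bash
python3 -m inch '[[[-0.5,-1,0,0,1],[-1,-1.9,0,0,1],[-1.4,-2.8,0,0,1],[-1.4,-2.8,0,0,1],[-1.4,-2.8,0,0,1],[-1.4,-2.8,0,0,1]]]'; python3 -c "
from h import *
st=manip.sense();im=manip.grab_frame('wrist');cv2.imwrite('pics/w12.png',im[:,:,::-1])
print(wristpix([625.2,-12,38],st))
goto(625.2,-12,14,3.1416)"
```

```text
t: 18.5
ee_pos: [623.9, -9.7, 123.7]
ee_rot: [3.141, -0.003, -3.141]
contact_force: [0.7, 0.1, 0.2]
gripper_width: 0.999
(np.float64(281.36369945282297), np.float64(221.28829942255194))
pos [623.9  -9.2 124. ] rot [ 3.1411e+00 -2.3000e-03 -3.1405e+00] g 0.999 t 18.55
rows dxyz [-0.061 -0.113  4.402] turn5deg 0.012
```

View pics/w12.png

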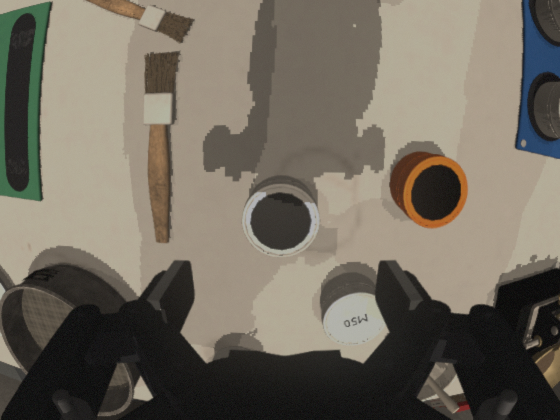

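```bash
python3 -m inch '[[[-0.06,-0.11,1,0,1],[-0.06,-0.11,2,0,1],[-0.06,-0.11,3,0,1],[-0.06,-0.11,3.9,0,1],[-0.06,-0.11,4.3,0,1],[-0.06,-0.11,4.4,0,1],[-0.06,-0.11,4.4,0,0.4],[-0.06,-0.11,4.4,0,0.4]]]'; python3 -m inch '[[[0,0,0,0,0.4],[0,0,0,0,0.4],[0,0,0,0,0.4],[0,0,0,0,0.4],[0,0,0,0,0.4],[0,0,0,0,0.4]]]'; python3 -m inch '[[[0,0,-0.5,0,0.4],[0,0,-1.2,0,0.4],[0,0,-2.2,0,0.4],[0,0,-3.2,0,0.4],[0,0,-3.2,0,0.4],[0,0,-3.2,0,0.4]]]'; python3 -c "
from h import *
print(topw(370,110,60), topw(427,122,20))
goto(457.5,-346,95,3.0331)"
```

```text
t: 19.22
ee_pos: [627.4, -12.4, 16.3]
ee_rot: [-3.141, 0.002, -3.14]
contact_force: [-0.1, -0.4, 0.5]
gripper_width: 0.749
t: 19.72
ee_pos: [628.3, -12.8, 17.3]
ee_rot: [-3.142, 0.004, -3.141]
contact_force: [-0.1, 1.5, 7.3]
gripper_width: 0.624
t: 20.22
ee_pos: [628.2, -13.1, 97.3]
ee_rot: [-3.141, 0.005, -3.141]
contact_force: [-0.1, 0.6, -2.2]
gripper_width: 0.62
[ 758.48081452 -240.14203672   60.        ] [ 742.98912056 -398.68938553   20.        ]
pos [628.2 -13.1  97.3] rot [-3.1408  0.0045 -3.1413] g 0.62 t 20.2167
rows dxyz [  6.831 -13.313   0.07 ] turn5deg 1.246
```

```bash
python3 -m inch '[[[0.5,-1,0,0.1,0.4],[1.2,-2.3,0,0.3,0.4],[1.9,-3.7,0,0.5,0.4],[2.6,-5,0,0.7,0.4],[3.3,-6.4,0,0.8,0.4],[4,-7.8,0,1,0.4],[4.7,-9.2,0,1.2,0.4],[5.4,-10.5,0,1.25,0.4]]]'; python3 -c "
from h import *
goto(457.5,-346,95,3.0331)"
```

```text
t: 20.88
ee_pos: [489.7, -276.5, 93.7]
ee_rot: [3.141, -0.002, 3.032]
contact_force: [0.4, -0.3, -0.7]
gripper_width: 0.62
pos [ 489.7 -276.5   93.7] rot [ 3.1408e+00 -1.8000e-03  3.0319e+00] g 0.62 t 20.8833
rows dxyz [ 0.978 -2.903 -0.054] turn5deg -0.014
```

```bash
python3 -m inch '[[[0.4,-1.2,0,0,0.4],[0.7,-2.2,0,0,0.4],[1,-2.9,0,0,0.4],[1,-2.9,0,0,0.4],[1,-2.9,0,0,0.4],[1,-2.9,0,0,0.4]]]'; python3 -c "
from h import *
st=manip.sense();im=manip.grab_frame('wrist');cv2.imwrite('pics/w13.png',im[:,:,::-1])
for X in [[456.1,-349.2,5],[514.1,-279.1,5]]:print(wristpix(X,st))
goto(457.5,-346,28,3.0331)"
```

```text
t: 21.38
ee_pos: [458.5, -343.7, 94.0]
ee_rot: [3.14, -0.001, 3.033]
contact_force: [-0.6, -0.4, -1.2]
gripper_width: 0.617
(np.float64(276.6752178699486), np.float64(215.61971584021992))
(np.float64(373.09725750010966), np.float64(275.19031344945023))
pos [ 458.8 -343.4   94.2] rot [ 3.1402e+00 -1.2000e-03  3.0337e+00] g 0.622 t 21.4333
rows dxyz [ 0.038 -0.112  2.649] turn5deg 0.007
```

View pics/w13.png

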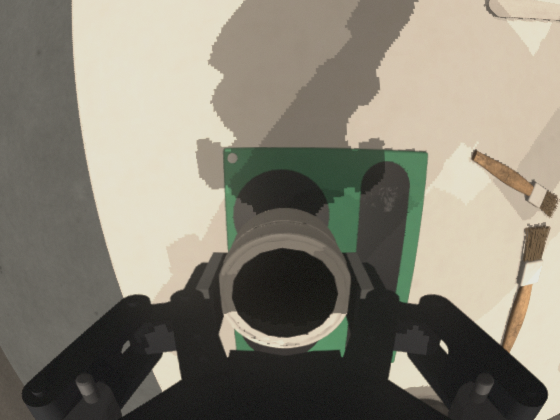

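```bash
python3 -m inch '[[[-0.08,-0.1,0.8,0,0.4],[-0.08,-0.1,1.6,0,0.4],[-0.08,-0.1,2.2,0,0.4],[-0.08,-0.1,2.5,0,0.4],[-0.08,-0.1,2.6,0,0.4],[-0.08,-0.1,2.6,0,0.4]]]'; python3 -c "
from h import *
goto(460.5,-346,22,3.0331)"
```

```text
t: 21.93
ee_pos: [460.8, -346.3, 29.6]
ee_rot: [3.141, -0.001, 3.034]
contact_force: [-0.0, 0.1, -1.1]
gripper_width: 0.622
pos [ 460.8 -346.3   29.6] rot [ 3.1408e+00 -1.0000e-03  3.0343e+00] g 0.622 t 21.9333
rows dxyz [0.013 0.011 0.303] turn5deg 0.014
```

```bash
python3 -m inch '[[[0,0,0.15,0,0.4],[0,0,0.29,0,0.4],[0,0,0.29,0,0.4],[0,0,0.29,0,0.4],[0,0,0.29,0,1],[0,0,0.29,0,1],[0,0,0.29,0,1],[0,0,0.29,0,1]]]'; python3 -m inch '[[[0,0,-0.4,0,1],[0,0,-1.2,0,1],[0,0,-2.4,0,1],[0,0,-3.6,0,1],[0,0,-4.8,0,1],[0,0,-4.8,0,1],[0,0,-4.8,0,1],[0,0,-4.8,0,1]]]'; python3 -c "
from h import *
st=manip.sense();im=manip.grab_frame('wrist');cv2.imwrite('pics/w14.png',im[:,:,::-1])
goto(565,-113,120,3.1);
for X in [[458,-346,43],[557.4,-356.9,5],[514.1,-275.5,5],[571.7,-113,8]]:print(wristpix(X,st))"
```

```text
t: 22.6
ee_pos: [460.9, -347.7, 23.2]
ee_rot: [-3.141, 0.001, 3.033]
contact_force: [-0.3, 1.0, 0.3]
gripper_width: 0.999
t: 23.27
ee_pos: [460.6, -347.3, 143.1]
ee_rot: [-3.141, 0.0, 3.033]
contact_force: [-0.2, 0.9, 0.5]
gripper_width: 1.001
pos [ 460.2 -346.9  142.2] rot [ 3.1408e+00 -1.1000e-03  3.0329e+00] g 1.002 t 23.3167
rows dxyz [-3.154  9.754  0.891] turn5deg -0.769
(np.float64(286.2436907717711), np.float64(209.58760622302742))
(np.float64(285.80343588840054), np.float64(296.428696094433))
(np.float64(367.8125093475621), np.float64(247.15376284976685))
(np.float64(503.04639496384783), np.float64(274.9165563559048))
```

View pics/w14.png

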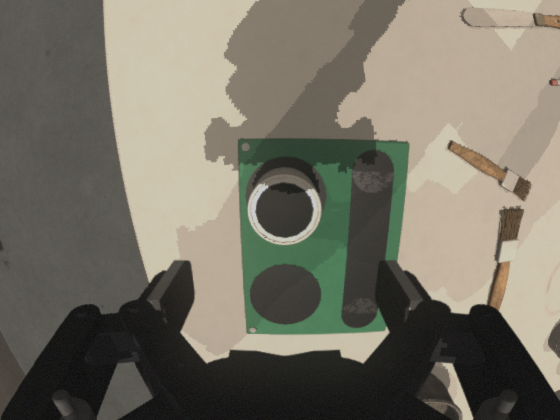

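```bash
python3 -c "
from h import *
st=manip.sense()
print(wristw(373,150,5,st),wristw(360,328,5,st),wristw(285,208,43,st),wristw(285.5,294,5,st))
goto(569,-113,110,3.099)"; python3 -m inch '[[[-0.3,1,0,-0.1,1],[-0.7,2.2,0,-0.2,1],[-1.1,3.6,0.1,-0.3,1],[-1.6,5,0.3,-0.4,1],[-2,6.4,0.6,-0.5,1],[-2.5,7.8,0.9,-0.6,1],[-3,9.2,1.1,-0.7,1],[-3.3,9.8,1.3,-0.75,0.7]]]';python3 -m inch '[[[0,0,0,0,0.7],[0,0,0,0,0.7],[0,0,0,0,0.7],[0,0,0,0,0.7]]]'; python3 -c "
from h import *
st=manip.sense();im=manip.grab_frame('wrist');cv2.imwrite('pics/w15.png',im[:,:,::-1])
goto(571.7,-113,10,3.1);
for X in [[571.7,-113,8]]:print(wristpix(X,st))"
```

```text
[ 423.89488716 -266.94752489    5.        ] [ 606.4791461  -283.14656161    5.        ] [ 455.81770218 -346.18905702   43.        ] [ 553.30050142 -356.19906031    5.        ]
pos [ 460.2 -346.9  142.2] rot [ 3.1408e+00 -1.1000e-03  3.0329e+00] g 1.002 t 23.3167
rows dxyz [-3.314  9.772  1.291] turn5deg -0.757
t: 23.98
ee_pos: [568.8, -108.4, 108.1]
ee_rot: [3.139, -0.003, 3.102]
contact_force: [1.0, -0.4, 0.1]
gripper_width: 0.885
t: 24.32
ee_pos: [568.6, -113.8, 109.9]
ee_rot: [-3.141, -0.001, 3.097]
contact_force: [0.7, 0.3, 0.5]
gripper_width: 0.699
pos [ 568.7 -114.   110.2] rot [-3.1414e+00 -4.0000e-04  3.0965e+00] g 0.701 t 24.3667
rows dxyz [-0.118  0.047  4.008] turn5deg -0.04
(np.float64(285.9604668674192), np.float64(216.40603287334073))
```

View pics/w15.png

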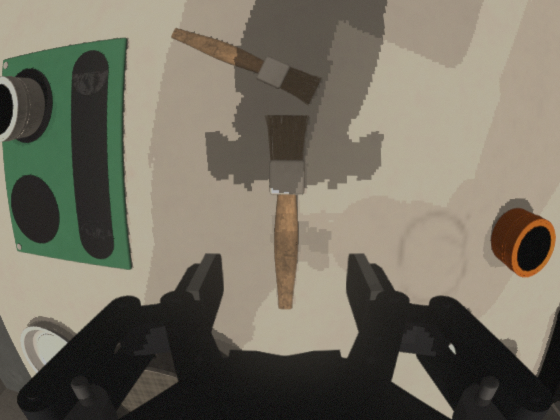

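```bash
python3 -c "
from h import *
st=manip.sense()
print(wristw(287.5,115,8,st),wristw(286,309,8,st))"; python3 -m inch '[[[-0.1,0.05,0.8,0,0.7],[-0.1,0.05,1.6,0,0.7],[-0.1,0.05,2.4,0,0.6],[-0.1,0.05,3.2,0,0.6],[-0.1,0.05,3.7,0,0.6],[-0.1,0.05,3.95,0,0.6],[-0.1,0.05,3.95,0,0.6],[-0.1,0.05,3.95,0,0.6]]]'; python3 -m inch '[[[0,0,0,0,0],[0,0,0,0,0],[0,0,0,0,0],[0,0,0,0,0],[0,0,0,0,0],[0,0,0,0,0],[0,0,0,0,0]]]'; python3 -m inch '[[[0,0,-0.5,0,0],[0,0,-1.2,0,0],[0,0,-2.2,0,0],[0,0,-3.2,0,0],[0,0,-3.2,0,0],[0,0,-3.2,0,0]]]'; python3 -c "
from h import *
st=manip.sense();im=manip.grab_frame('wrist');cv2.imwrite('pics/w16.png',im[:,:,::-1])
goto(515,-275.3,90,3.033)"
```

```text
[ 496.0430943  -108.71841787    8.        ] [ 656.27655732 -116.86765471    8.        ]
t: 25.03
ee_pos: [571.8, -112.4, 11.9]
ee_rot: [-3.141, 0.0, 3.097]
contact_force: [-0.3, -0.2, -0.2]
gripper_width: 0.601
t: 25.62
ee_pos: [572.8, -112.0, 12.9]
ee_rot: [-3.141, 0.002, 3.098]
contact_force: [-2.0, -0.1, 6.8]
gripper_width: 0.164
t: 26.12
ee_pos: [573.3, -112.1, 93.4]
ee_rot: [-3.14, 0.004, 3.099]
contact_force: [-0.3, -0.2, -1.3]
gripper_width: 0.159
pos [ 572.2 -111.7   92. ] rot [-3.1412e+00  1.3000e-03  3.0986e+00] g 0.162 t 26.1667
rows dxyz [ 2.003 -6.637  0.079] turn5deg 0.751
```

View pics/w16.png

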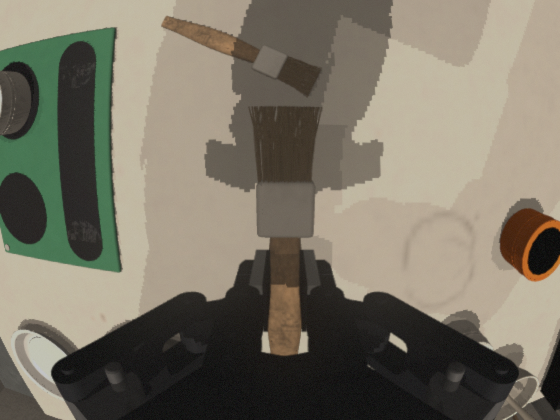

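```bash
python3 -m inch '[[[0.2,-0.8,0,0.1,0],[0.5,-1.9,0,0.2,0],[0.9,-3.1,0,0.4,0],[1.3,-4.3,0,0.6,0],[1.7,-5.5,0,0.7,0],[2,-6.4,0,0.75,0],[2,-6.6,0,0.75,0],[2,-6.6,0,0.75,0]]]';python3 -m inch '[[[0,0,0,0,0],[0,0,0,0,0],[0,0,0,0,0],[0,0,0,0,0]]]'; python3 -c "
from h import *
st=manip.sense();im=manip.grab_frame('wrist');cv2.imwrite('pics/w17.png',im[:,:,::-1])
w=wristw(285,106,st['ee_pos'][2]-7,st);print(w,np.linalg.norm((w-st['ee_pos'])[:2]))
print(wristpix([515,-275.2,5],st),wristpix([433,-266,5],st))
goto(512,-275.2,25,3.033)"
```

```text
t: 26.83
ee_pos: [513.6, -275.5, 90.1]
ee_rot: [3.141, -0.002, 3.03]
contact_force: [-0.0, 0.1, -0.1]
gripper_width: 0.163
t: 27.17
ee_pos: [515.1, -273.1, 91.4]
ee_rot: [3.141, -0.0, 3.035]
contact_force: [0.1, 0.7, -0.2]
gripper_width: 0.16
[ 438.55925983 -264.95905156   84.40762661] 76.99073375753234
(np.float64(281.85243474020285), np.float64(219.06931182153104)) (np.float64(282.21961061356103), np.float64(100.90773651082095))
pos [ 515.1 -273.3   91.5] rot [ 3.1415e+00 -1.0000e-04  3.0346e+00] g 0.16 t 27.2167
rows dxyz [ 0.116 -0.09   2.661] turn5deg 0.019
```

View pics/w17.png

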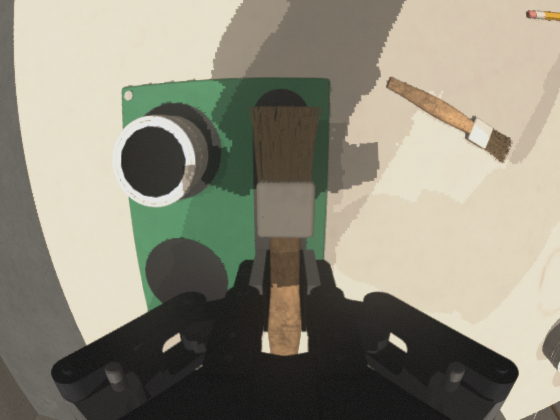

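```bash
python3 -m inch '[[[0.12,-0.07,0.6,0,0],[0.12,-0.07,1.2,0,0],[0.12,-0.07,1.8,0,0],[0.12,-0.07,2.3,0,0],[0.12,-0.07,2.6,0,0],[0.12,-0.07,2.7,0,0],[0.12,-0.07,2.7,0,0]]]'; python3 -c "
from h import *
goto(512,-275,18,3.033)"
```

```text
t: 27.8
ee_pos: [511.4, -275.2, 23.6]
ee_rot: [3.141, -0.001, 3.034]
contact_force: [-0.2, 0.3, -0.8]
gripper_width: 0.161
pos [ 511.4 -275.2   23.6] rot [ 3.1411e+00 -9.0000e-04  3.0335e+00] g 0.161 t 27.8
rows dxyz [-0.023  0.012  0.224] turn5deg 0.006
```

```bash
python3 -m inch '[[[0,0,0.1,0,0],[0,0,0.2,0,0],[0,0,0.22,0,0],[0,0,0.22,0,0],[0,0,0.22,0,0.45],[0,0,0.22,0,0.45],[0,0,0.22,0,0.45],[0,0,0.22,0,0.45]]]'; python3 -m inch '[[[0,0,-0.4,0,0.45],[0,0,-1.2,0,0.45],[0,0,-2.4,0,0.45],[0,0,-3.6,0,0.45],[0,0,-4.8,0,0.45],[0,0,-4.8,0,0.45],[0,0,-4.8,0,0.45],[0,0,-4.8,0,0.45]]]'; python3 -c "
from h import *
st=manip.sense();im=manip.grab_frame('wrist');cv2.imwrite('pics/w18.png',im[:,:,::-1])
goto(350,0,240)"
```

```text
t: 28.47
ee_pos: [511.7, -275.9, 18.7]
ee_rot: [-3.141, 0.0, 3.033]
contact_force: [-0.3, -0.0, 1.3]
gripper_width: 0.453
t: 29.13
ee_pos: [511.5, -275.7, 138.8]
ee_rot: [-3.141, 0.0, 3.033]
contact_force: [-0.4, -0.5, -0.1]
gripper_width: 0.45
pos [ 511.  -275.3  137.8] rot [ 3.1409e+00 -1.3000e-03  3.0330e+00] g 0.453 t 29.1833
rows dxyz [ 7.6   10.252 -4.07 ] turn5deg 0.0
```

View pics/w18.png

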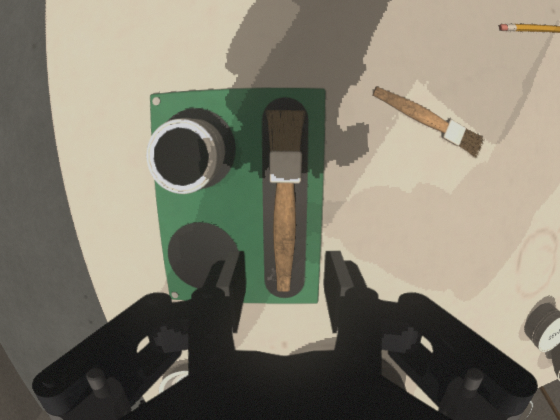

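The brush lies along the strip (rows 110–291 inside the strip's 97–297) and is released. Next I'll retreat and take an unobstructed overview.

```bash
python3 -m inch '[[[0,0,-1,0,0.45],[1,1.2,-2,0,0.45],[2,2.4,-3,0,0.45],[3,3.6,-3.5,0,0.45],[4,5,-4,0,0.45],[5,6.4,-4,0,0.45],[5,8,-4,0,0.45],[5,9,-4,0,0.45]]]'; python3 -m inch '[[[0,0,0,0,0.45],[0,0,0,0,0.45],[0,0,0,0,0.45]]]'
python3 - <<'E'
from h import *
im=manip.grab_frame('top')[:,:,::-1];cv2.imwrite('pics/t19.png',im);
cv2.imwrite('pics/s19.png',manip.grab_frame('side')[:,:,::-1])
a=cv2.resize(im[165:270,120:215],None,fx=4,fy=4,interpolation=3);b=cv2.resize(im[155:260,350:445],None,fx=4,fy=4,interpolation=3)
cv2.imwrite('pics/b19.png',np.hstack([a,b]));print(manip.sense()['ee_pos'])
E
```

```text
t: 29.85
ee_pos: [409.0, -36.4, 237.8]
ee_rot: [3.141, -0.002, 3.032]
contact_force: [1.4, 0.2, -0.1]
gripper_width: 0.448
t: 30.1
ee_pos: [411.3, -38.4, 237.6]
ee_rot: [-3.141, -0.002, 3.034]
contact_force: [0.3, -1.1, 0.4]
gripper_width: 0.449
[411.65102102 -39.3716618  237.82379293]
```

View pics/b19.png

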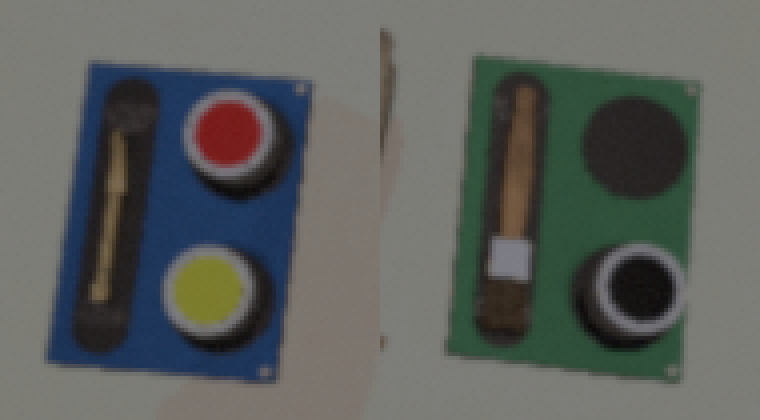

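View pics/s19.png

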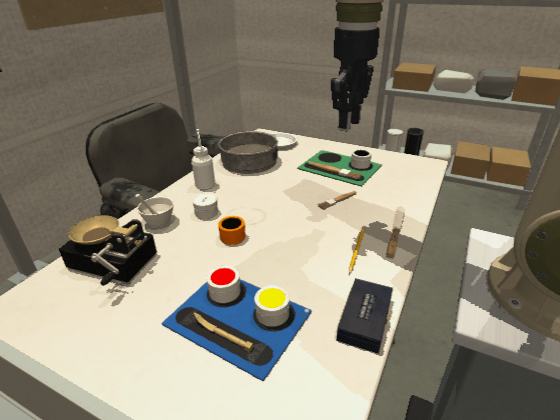

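Quick numeric check of the board-frame positions from the top picture, using the board fit from the same camera.

Run:
```python
from h import *
def bf(p,z,org,th):
    w=topw(*p,z)[:2]-org;c,s=np.cos(th),np.sin(th);return np.round([c*w[0]+s*w[1],-s*w[0]+c*w[1]],1)
B=(np.array([471.4,286.7]),-.0692);G=(np.array([509.5,-320.8]),-.1085)
q=lambda x,y:(120+x/4,165+y/4); g=lambda x,y:(350+(x-380)/4,155+y/4)
print('red',bf(q(228,134),43,*B),'yel',bf(q(209,291),43,*B),'groov',bf(q(120,132),10,*B),bf(q(98,302),13,*B))
print('black',bf(g(641,289),43,*G),'brush',bf(g(526,85),11,*G),bf(g(497,327),11,*G))
```

```text
red [ 52.6 -32.9] yel [-47.6 -33.6] groov [53.8 46. ] [-58.1  44.1]
black [-48.7 -34.8] brush [81.9 40.5] [-79.2  45.9]
```

All five are within about 3 mm of the centres, so I'm handing in.

```bash
python3 -c "
from cell import manip
print(manip.finish_job())"
```

```text
the job is handed in; nothing more can be done
None
```

Both kits are made up and handed in at about 30 s of simulated time. Every part is released, and the arm is parked clear above the table. The interface gives no verdict.

**Blue board:** the red tin is on the far spot, the yellow tin on the near spot, and the grooving tool is on the strip.

**Green board:** the black tin is on the near spot and the larger brush is on the strip.

The last top picture gave these positions in the board frames, in mm:

| Item | Measured (x, y) | Target (x, y) | Limit |
|---|---|---|---|
| Red tin | (52.6, -32.9) | (50, -34) | 12 |
| Yellow tin | (-47.6, -33.6) | (-50, -34) | 12 |
| Black tin | (-48.7, -34.8) | (-50, -34) | 12 |
| Groover, mid-length | about (-2, 45) | (0, 42) | 15 along, 12 across |
| Brush, mid-length | about (1, 43) | (0, 42) | 15 along, 12 across |

Both tools were in line with their strips to within about 0.04 rad. The side view showed all three tins upright.

**Disagreement between cameras:** the top and wrist cameras differed by 3–4 mm in y. I used the wrist readings to set the placements. Each camera's own part-to-board differences agreed to about 3 mm.

**Not checked:** I saw each item's rest only in pictures and did not measure it over time. The largest reading I saw was about 7 N at the wrist.

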